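Show the next glaze test: jar, bowl, disc

TASK

Show the apprentice what the next glaze test needs by pointing, among the things in the open middle of the bench and in this order, at the glass jar with the black lid, then at the grey bowl, then at the small thick clay disc: each time bring the fingertips down to about 2 or 3 cm straight above the middle of its top (for the bowl, above rim height) and stay there for two seconds. Touch and move nothing on the bench, and come down over neither the brown bowl nor the two flat discs: travel well above them. Finish with the hand raised well clear, at least 20 cm above the bench.

Things in the scene. Friction and masses are not known exactly. Their poses are not given: they have to be found in the camera images.
- pigment_jar: round glass jar of pale pigment with a flat black screw lid, 51 mm across, 63 mm tall, the only jar in the open middle of the bench (the small jars in the fixed row along the back are not meant). Stands upright and loose on the bench top (height 0) at any of six places, which are mixed from start to start; neighbours are at least 0.11 m apart, centre to centre. Origin: centre of its underside, z up; its yaw means nothing.
- pigment_jar_top (a point): The jar: the middle of its lid's top.
- bowl_grey: grey open bowl, 84 mm across the rim, 38 mm tall. Stands upright and loose on the bench top (height 0) at any of six places, which are mixed from start to start; neighbours are at least 0.11 m apart, centre to centre. Origin: centre of its underside, z up; its yaw means nothing.
- bowl_grey_top (a point): The grey bowl: the centre of its mouth at rim height.
- carved_disc_3: small thick pinkish clay disc, like a tiny drum with a dimple in its top, 28 mm across and 18 mm tall: the narrowest and the thickest of the three discs. Stands upright and loose on the bench top (height 0) at any of six places, which are mixed from start to start; neighbours are at least 0.11 m apart, centre to centre. Origin: centre of its underside, z up; its yaw means nothing.
- carved_disc_3_top (a point): The small thick disc: the middle of its top.
- bowl_dark: dark brown open bowl, 96 mm across the rim, 44 mm tall (not wanted). Stands upright and loose on the bench top (height 0) at any of six places, which are mixed from start to start; neighbours are at least 0.11 m apart, centre to centre. Origin: centre of its underside, z up; its yaw means nothing.
- bowl_dark_top (a point): The brown bowl: the centre of its mouth at rim height.
- carved_disc_1: wide flat beige-grey clay disc, 40 mm across, 11 mm tall (not wanted). Stands upright and loose on the bench top (height 0) at any of six places, which are mixed from start to start; neighbours are at least 0.11 m apart, centre to centre. Origin: centre of its underside, z up; its yaw means nothing.
- carved_disc_1_top (a point): The wide beige disc: the middle of its top.
- carved_disc_0: flat terracotta-coloured clay disc, 35 mm across, 10 mm tall (not wanted). Stands upright and loose on the bench top (height 0) at any of six places, which are mixed from start to start; neighbours are at least 0.11 m apart, centre to centre. Origin: centre of its underside, z up; its yaw means nothing.
- carved_disc_0_top (a point): The flat terracotta disc: the middle of its top.
- stone_3: rough brown rock, 33 x 44 x 24 mm, loose, to the left behind the work; bystander. Origin: centre of its underside.
- egg_stone: smooth red pebble, 34 x 44 x 26 mm, loose, at the right of the work; bystander. Origin: centre of its underside.
- wood_rib: flat wooden potter's rib, 38 x 89 x 8 mm, loose, at the right front of the bench; bystander. Origin: centre of its underside.
- tape_roll_small: white roll of paper tape lying flat, 57 mm across, 19 mm tall, loose, at the right of the work; bystander. Origin: centre of its underside.
- stay_pole: FIXED OBSTACLE between the robot and the bench, to the right: an upright dark green pole 31 mm thick from the floor to far above the arm; its axis stands 46 mm to the right (-y) of this origin, at about x 0.338, y -0.298. Two tool motors with black hoses hang near it, at x 0.32 to 0.47, y -0.16 to -0.41, from 0.54 m above the bench upward. An arm that starts to the right of the pole must fold in close to its base before it swings to the front.
- magnifier_lamp: FIXED OBSTACLE at the front right corner of the bench: magnifier lamp on two thin sprung arms, reaching 0.6 m above the bench at x 0.32 to 0.55, y from -0.75 to -0.31; no work lies there. Origin: below its clamp, 0.15 m under the bench top.

How it is judged (in metres and radians):
On the way, in this order (a step that is already met when the one before it is completed fails the run):
1. the fingertips dwell just above the middle of the jar's lid (horizontal distance between the grasp point and pigment_jar_top below 0.025 m and z of the grasp point in the frame of pigment_jar_top between 0.012 and 0.08 m), for 1.5 s.
2. the fingertips dwell just above the middle of the grey bowl (horizontal distance between the grasp point and bowl_grey_top below 0.03 m and z of the grasp point in the frame of bowl_grey_top between 0.012 and 0.08 m), for 1.5 s.
3. the fingertips dwell just above the middle of the small thick clay disc (horizontal distance between the grasp point and carved_disc_3_top below 0.025 m and z of the grasp point in the frame of carved_disc_3_top between 0.012 and 0.08 m), for 1.5 s.
At the end, for the whole second after the job is handed in: Jar, grey bowl and thick disc were pointed at in order (1.5 s each, grasp point 12 to 80 mm above the top and within 25 mm of its middle seen from above, 30 mm for the bowl); every thing stands within 8 mm of its start, upright; the hand is more than 17 cm above the bench (distance of each of pigment_jar, bowl_grey, carved_disc_3, bowl_dark, carved_disc_1, carved_disc_0, stone_3, egg_stone, wood_rib, tape_roll_small from where it was at the start of the episode below 0.008 m and angle between each of pigment_jar, bowl_grey, carved_disc_3's own z axis and vertical below 0.15 rad and height (world z) of the grasp point above 0.17 m); the robot touches nothing.
It fails at once if the robot touches one of the things on the bench (contact force between any of the fingers, the arm and pigment_jar above 0.3 N or contact force between any of the fingers, the arm and bowl_grey above 0.3 N or contact force between any of the fingers, the arm and carved_disc_3 above 0.3 N or contact force between any of the fingers, the arm and bowl_dark above 0.3 N or contact force between any of the fingers, the arm and carved_disc_1 above 0.3 N or contact force between any of the fingers, the arm and carved_disc_0 above 0.3 N or contact force between any of the fingers, the arm and stone_3 above 0.3 N or contact force between any of the fingers, the arm and egg_stone above 0.3 N or contact force between any of the fingers, the arm and wood_rib above 0.3 N or contact force between any of the fingers, the arm and tape_roll_small above 0.3 N).
It fails at once if one of the things on the bench is moved or lifted (distance of any of pigment_jar, bowl_grey, carved_disc_3, bowl_dark, carved_disc_1, carved_disc_0, stone_3, egg_stone, wood_rib, tape_roll_small from where it was at the start of the episode above 0.008 m).
It fails at once if the hand comes down over the brown bowl or one of the two flat discs (within 30 mm of its middle, seen from above, and less than 80 mm above its top) ((horizontal distance between the grasp point and bowl_dark_top below 0.03 m and z of the grasp point in the frame of bowl_dark_top below 0.08 m) or (horizontal distance between the grasp point and carved_disc_1_top below 0.03 m and z of the grasp point in the frame of carved_disc_1_top below 0.08 m) or (horizontal distance between the grasp point and carved_disc_0_top below 0.03 m and z of the grasp point in the frame of carved_disc_0_top below 0.08 m)).
It also fails if it takes over 66 s, if anything falls off the work surface, if the arm or the gripper's body presses on something with over 40 N, if the wrist force passes 120 N, or if a joint passes its speed limit or range.

ROBOT

A 7-joint arm with a two-finger parallel gripper is mounted at the origin on a cart in front of the work surface, level with it; the furniture and walls round the work are solid. World frame = base frame: x ahead of the robot, y to its left, z up, the work surface at z = 0. Lengths are in mm, angles in rad, forces in N, time in s.
With the tool pointing down it reaches from about 425 to 875 mm from the base axis. Payload 8.4 kg.
Tool frame: the origin (TCP) lies on the front face of the gripper's body, between the roots of the fingers; the fingertips stand 73 mm ahead of it and the grasp point (between the pads) lies 54 mm ahead of it (grasp_offset is the distance from the TCP to the grasp point, in mm); z points along the fingers, y is the line along which they close (so a half turn about z gives the same grasp; the last joint's range is limited). The gripper opens to 85 mm and grips with 20 to 120 N. Pads are 22 mm wide; open, the fingers measure 114 mm over their backs; the gripper's body (76 mm by 85 mm) begins 54 mm behind the grasp point. The pads swing forward as they close: fully open they stand 13 mm farther back than shut.
Start: joints at [1.016, 0.333, 0.04, 1.465, -0.013, 1.343, -0.059], TCP at [286.093, -583.626, 303.908] pointing down, gripper open.
Joint ranges: [-2.58, 2.58], [-0.38, 2.09], [-1.3, 1.39], [0.25, 2.4], [-1.5, 4.64], [0.08, 2.09], [-2.65, 2.65]. Speed limits (rad/s): [2.22, 2.22, 2.79, 2.79, 3.14, 3.14, 3.14].

INTERFACE

Orientations are given as a rotation vector (axis times angle).
In Python, from rig import * gives the robot as it stands. Calls block until the motion is done:
- reach(position, orientation): joint-space move of the TCP to a pose.
- move_straight(position, frame=None, rate=150, max_force=None): straight line of the TCP; frame=None keeps the orientation; rate is the mean speed in mm/s. With max_force (N) it stops when the force on the tool has changed by that much, and returns True; else False.
- move_joints(angles): joint-space move.
- gripper_open() and grab(): open the fingers fully, or close them until they stop; the grip force is fixed at half the most.
- dwell(seconds).
- ik(position, orientation): joint angles nearest the present ones, or None.
- get_obs(): the state.
- snapshot(name): name is "side" or "top" or "wrist"; returns the picture (420x560x3 uint8, red, green, blue); there is no depth.
- camera_params(name): a dict with "fx", "fy", "cx", "cy" (pixels), "R" (3x3) and "t" (3): a world point X has camera coordinates R X + t; the wrist camera has in their place "T_tool_cam" (4x4, takes a point from camera to tool coordinates, whose origin is the TCP and whose axes are the flange's). Camera axes: x right, y down, z forward; pixel columns grow to the right and rows downward; lengths in mm; the calibration is good to about 2 mm. A picture is of the moment at which its call begins: read the wrist's pose just before it. camera_params takes no time and is no camera call.
A pose or a line that the arm cannot do raises MotionError and nothing moves.
- close_job(): hands the job in; it is judged then, once.
Trained networks look in the newest picture that a camera, given by its name, has taken for a name from the list of things; names that differ only in an ending like _2 or _b are one class to them, and where a whole thing is asked for, a point or a joint stands for the part that bears it (a point fixed in the world has none). Each returns a list of dicts, best first, with "score" (0 to 1); they miss things now and then, are a little off and sometimes report something else, mostly with a low value. They report only what shows in the picture. A call takes as long as a camera call.
- find_in(camera, query): "extent" ([centre column, centre row, width, height] in pixels, round what is visible of it).
The state is a dict: "time": time; "q": joint angles; "joint_vel": joint speeds; "effort": joint torques, N m; "tcp_pos": TCP position; "tcp_rot": TCP orientation; "contact_force": force on the tool from outside, world axes, zero at the start; "wrist_torque": the same for the moment, N m; "finger_gap": finger opening in mm; "gripper_force": force on a finger pad.
Only numpy, scipy, OpenCV 4.12 (cv2) and the standard library are available. Lean on these libraries where they do the work, as an engineer would, in place of code of your own. Each camera call takes 0.05 s, during which the arm holds its last target. There are 200 camera calls.

## Working session

There is one attempt and no reset: what is moved stays moved. The work goes in short steps, each a Python script; the robot and the scene stay as the last script left them, time stands still between calls to the robot, and variables do not carry over. Pictures are saved under pics/ and viewed, at most 10 in all, crops included, and the job is handed in when it is done.

```bash
mkdir -p pics; ls; python3 - <<'E'
from rig import *
import cv2,numpy as np
o=get_obs();print(o['time'],o['q'],o['tcp_pos'],o['tcp_rot'])
names=["pigment_jar","bowl_grey","carved_disc_3","bowl_dark","carved_disc_1","carved_disc_0"]
for c in ["side","top"]:
    im=snapshot(c);cv2.imwrite(f"pics/{c}1.png",im[:,:,::-1]);p=camera_params(c)
    print(c,[round(float(p[k]),1) for k in("fx","cx","cy")],np.round(-np.array(p["R"]).T@p["t"]))
    for n in names:
        print(n,[(np.round(d["extent"]).astype(int).tolist(),round(d["score"],2)) for d in find_in(c,n)[:3]])
E
```

```text
pics
0.0 [ 1.01583142  0.33393078  0.03987423  1.46626926 -0.01338147  1.34329395
 -0.0585291 ] [ 285.92627413 -583.36167092  303.00931549] [-3.05886928e+00 -7.09316392e-01  7.77027431e-04]
side [495.8, 279.1, 209.2] [  416. -1752.   394.]
pigment_jar [([279, 112, 12, 18], 0.65)]
bowl_grey [([312, 108, 18, 11], 0.6)]
carved_disc_3 [([320, 122, 10, 6], 0.4)]
bowl_dark [([305, 95, 28, 13], 0.52)]
carved_disc_1 [([320, 122, 10, 6], 0.4)]
carved_disc_0 [([320, 122, 10, 6], 0.4)]
top [466.4, 276.1, 209.7] [ 246.  -87. 1313.]
pigment_jar [([256, 188, 19, 17], 0.82)]
bowl_grey [([221, 141, 28, 32], 0.63)]
carved_disc_3 [([198, 191, 10, 7], 0.65), ([142, 194, 14, 13], 0.47)]
bowl_dark [([165, 140, 32, 32], 0.88)]
carved_disc_1 [([198, 191, 10, 7], 0.65), ([142, 194, 14, 13], 0.47)]
carved_disc_0 [([198, 191, 10, 7], 0.65), ([142, 194, 14, 13], 0.47)]
```

View both.

```bash
python3 - <<'E'
import cv2
im=cv2.imread("pics/top1.png");cv2.imwrite("pics/top1z.png",cv2.resize(im[100:260,90:310],(792,576),interpolation=cv2.INTER_CUBIC))
E
```

```text
(no output)
```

View pics/top1.png

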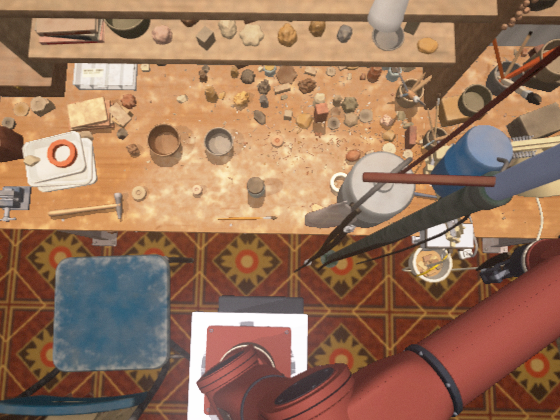

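View pics/side1.png

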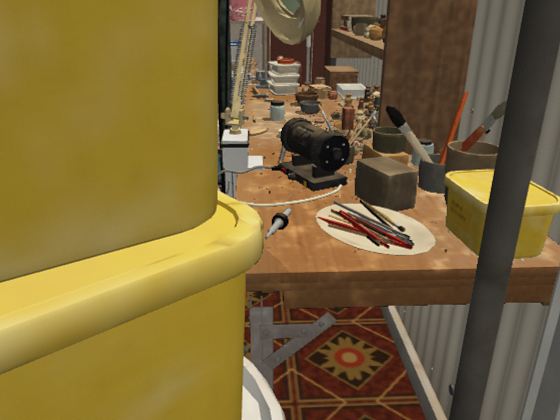

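View pics/top1z.png

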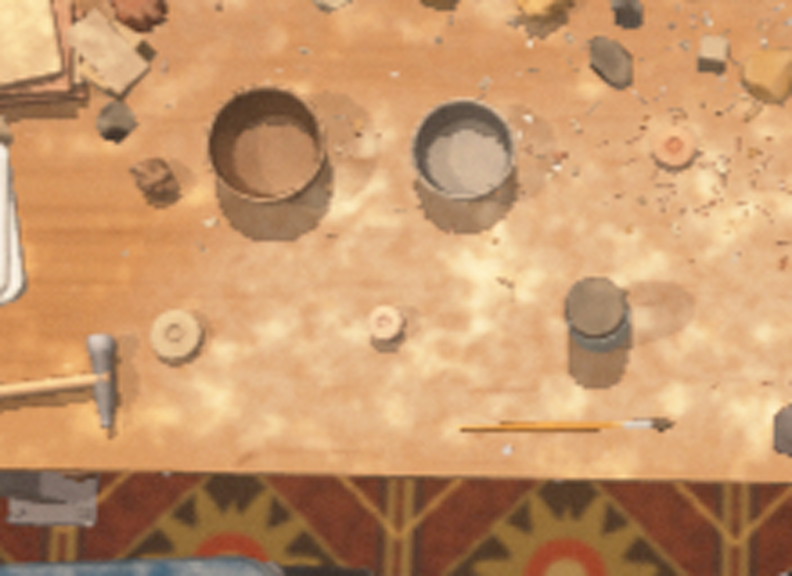

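The top view shows the lid at about (256,185), the grey bowl's mouth at (219,142), the small thick disc at (197,189), the beige disc at (138,193), the terracotta disc at (277,141) and the brown bowl at (164,140). The side view shows the same jar and bowls far off and small. Next I need the kinematics for the fold, and position estimates.

```bash
cat > h.py <<'E'
from rig import *
import cv2,numpy as np
from scipy.spatial.transform import Rotation as Ro
def ray(c,u,v,z):
    p=camera_params(c);R=np.array(p["R"]);t=np.array(p["t"]).ravel()
    C=-R.T@t;d=R.T@np.array([(u-p["cx"])/p["fx"],(v-p["cy"])/p["fy"],1.]);return C+d*(z-C[2])/d[2]
def tri(obs):
    A=np.zeros((3,3));b=np.zeros(3)
    for c,u,v in obs:
        C=ray(c,u,v,0);D=ray(c,u,v,100)-C;D/=np.linalg.norm(D);M=np.eye(3)-np.outer(D,D);A+=M;b+=M@C
    return np.linalg.solve(A,b)
E
python3 - <<'E'
from h import *
for n,u,v,z in [("jar",255.8,185.3,63),("grey",218.6,141.7,38),("d3",197.2,189.2,18),("dark",164,140,44),("d1",138.3,193,11),("d0",277.2,141,10)]:
    print(n,np.round(ray("top",u,v,z)[:2]))
print("tri jar mid",tri([("side",279,112),("top",256,188)]),"grey mid",tri([("side",312,108),("top",219.5,143)]),"d3?",tri([("side",320,122),("top",277.2,141)]))
o=get_obs();rot=o['tcp_rot'];Rm=Ro.from_rotvec(rot)
print("R0",np.round(Rm.as_matrix(),3).tolist())
X=[];Y=[]
for az in (-1.3,-1.115,-.9,-.3,0,.4):
  for r in (450,550,650,800):
    for z in (120,300,450):
      q=ik([r*np.cos(az),r*np.sin(az),z],(Ro.from_euler('z',az+1.115)*Rm).as_rotvec())
      if q is None: continue
      q=np.array(q);X.append(q);Y.append((r,z,az))
      if z==300 and r in(450,650): print(az,r,np.round(q,2).tolist())
E
```

```text
jar [497. -14.]
grey [626.  96.]
d3 [492. 154.]
dark [626. 249.]
d1 [479. 323.]
d0 [639. -69.]
tri jar mid [501.5538508  -12.39581095  24.40390673] grey mid [632.08263425  96.43344994  15.44343659] d3? [643.23887206 -69.24405357   1.25056236]
R0 [[0.898, 0.44, 0.0], [0.44, -0.898, 0.0], [0.0, -0.0, -1.0]]
-1.3 450 [1.1, -0.08, 0.1, 1.93, 0.01, 1.28, -0.11]
-1.3 650 [1.14, 0.33, 0.12, 1.47, -0.04, 1.33, -0.04]
-1.115 450 [1.0, -0.07, 0.01, 1.93, 0.0, 1.28, -0.1]
-1.115 650 [1.02, 0.34, 0.04, 1.47, -0.01, 1.34, -0.06]
-0.9 450 [0.89, -0.07, -0.08, 1.93, -0.01, 1.28, -0.09]
-0.9 650 [0.87, 0.34, -0.05, 1.47, 0.02, 1.34, -0.08]
-0.3 450 [0.61, -0.06, -0.39, 1.91, -0.02, 1.28, -0.07]
-0.3 650 [0.49, 0.36, -0.33, 1.45, 0.12, 1.35, -0.15]
0 450 [0.51, -0.05, -0.58, 1.9, -0.03, 1.28, -0.06]
0 650 [0.36, 0.39, -0.57, 1.44, 0.21, 1.37, -0.22]
0.4 450 [0.58, -0.05, -1.02, 1.89, -0.05, 1.28, -0.03]
0.4 650 [0.2, 0.5, -0.95, 1.43, 0.4, 1.42, -0.35]
```

```bash
cat > fit.py <<'E'
from h import *
import itertools
from scipy.optimize import least_squares
o=get_obs();rng=np.random.default_rng(0);Q=[];P=[];W=[]
Q.append(o['q']);P.append(o['tcp_pos']);W.append(Ro.from_rotvec(o['tcp_rot']))
while len(Q)<60:
    az=rng.uniform(-1.4,.6);r=rng.uniform(350,800)
    p=[r*np.cos(az),r*np.sin(az),rng.uniform(100,500)]
    w=Ro.from_rotvec(rng.normal(0,.3,3))*Ro.from_euler('z',az+1.115)*Ro.from_rotvec(o['tcp_rot'])
    q=ik(p,w.as_rotvec())
    if q is not None: Q.append(q);P.append(p);W.append(w)
Q=np.array(Q);P=np.array(P);Wm=Ro.concatenate(W)
ax="zyzyzyz"
def fk(x,Q,s,full=False):
    n=len(Q);R=Ro.identity(n);p=np.zeros((n,3));pts=[]
    T=x[:24].reshape(8,3)
    for i in range(7):
        p=p+R.apply(T[i]);pts.append(p)
        R=R*Ro.from_euler(ax[i],s[i]*Q[:,i])
    p=p+R.apply(T[7]);pts.append(p);R=R*Ro.from_rotvec(x[24:27])
    return (pts,R) if full else (p,R)
if __name__=="__main__":
    best=None
    for s1,s3,s5,s7 in itertools.product((1,-1),repeat=4):
        s=[s1,1,s3,1,s5,1,s7]
        def f(x):
            p,R=fk(x,Q,s);return np.r_[(p-P).ravel()/1000,(R.inv()*Wm).as_rotvec().ravel(),1e-5*x[:24]/100]
        x0=np.zeros(27);x0[[5,11,17,23]]=300
        r=least_squares(f,x0,max_nfev=60)
        if best is None or r.cost<best[0]: best=(r.cost,s,r.x)
    c,s,x=best;p,R=fk(x,Q,s)
    print(c,s,"maxerr mm",np.abs(p-P).max());print(np.round(x[:24].reshape(8,3),1).tolist(),np.round(x[24:],3))
    np.savez("kin.npz",x=x,s=s)
    for q in ([1.016,.333,.04,1.465,0,1.343,-.06],[1.016,-.3,.0,2.35,0,1.1,-.06],[1.016,-.35,.0,2.35,0,2.0,-.06],[1.016,0,.0,2.35,0,1.9,-.06]):
        pts,_=fk(x,np.array([q]),s,True)
        print(q,[np.round(a[0]).astype(int).tolist() for a in pts],[int(np.hypot(*a[0][:2])) for a in pts])
E
timeout 500 python3 fit.py
```

```text
1.5858218552941317e-09 [-1, 1, -1, 1, -1, 1, -1] maxerr mm 4.132468120587873e-06
[[0.0, 0.0, 125.4], [0.0, -11.0, 125.4], [-0.0, -11.0, 241.5], [0.0, -11.1, 241.5], [0.0, -11.0, 251.5], [-0.0, -0.2, 251.5], [0.0, -0.1, 145.0], [-0.0, -0.0, 145.0]] [0.    0.    1.571]
[1.016, 0.333, 0.04, 1.465, 0, 1.343, -0.06] [[0, 0, 125], [-9, -6, 251], [23, -79, 479], [55, -151, 707], [166, -370, 651], [286, -584, 594], [284, -585, 449], [283, -586, 304]] [0, 11, 81, 160, 405, 649, 650, 650]
[1.016, -0.3, 0.0, 2.35, 0, 1.1, -0.06] [[0, 0, 125], [-9, -6, 251], [-56, 49, 481], [-103, 104, 712], [5, -92, 596], [122, -281, 480], [122, -280, 335], [121, -279, 190]] [0, 11, 74, 146, 91, 306, 305, 304]
[1.016, -0.35, 0.0, 2.35, 0, 2.0, -0.06] [[0, 0, 125], [-9, -6, 251], [-62, 59, 478], [-115, 123, 704], [-4, -77, 600], [116, -271, 495], [58, -178, 400], [0, -85, 306]] [0, 11, 85, 168, 76, 295, 187, 84]
[1.016, 0, 0.0, 2.35, 0, 1.9, -0.06] [[0, 0, 125], [-9, -6, 251], [-19, -12, 492], [-28, -17, 734], [57, -175, 557], [151, -328, 380], [82, -217, 316], [14, -107, 251]] [0, 11, 22, 33, 184, 360, 232, 107]
```

```bash
python3 - <<'E'
from h import *
F=[-.37,0,2.37,0,1.25,-.06]
def st(): 
    o=get_obs();print(round(o['time'],1),np.round(o['q'],2).tolist(),np.round(o['tcp_pos']),np.round(o['contact_force'],1))
move_joints([1.016]+F);st()
move_joints([0.0]+F);st()
D=Ro.from_matrix([[1,0,0],[0,-1,0],[0,0,-1]])
q=ik([500,20,330],D.as_rotvec()); print(np.round(q,2))
w=min((Ro.from_euler('z',a)*D for a in(0,np.pi/2,-np.pi/2)),key=lambda r:np.inf if ik([500,20,330],r.as_rotvec()) is None else np.abs(np.array(ik([500,20,330],r.as_rotvec()))-get_obs()['q']).max())
np.save("w.npy",w.as_rotvec());print(w.as_rotvec())
reach([500,20,330],w.as_rotvec());st()
o=get_obs();im=snapshot("wrist");np.savez("wr1.npz",p=o['tcp_pos'],r=o['tcp_rot'])
cv2.imwrite("pics/w1.png",im[:,:,::-1])
for n in["pigment_jar","bowl_grey","carved_disc_3"]:print(n,[(np.round(d["extent"]).tolist(),round(d["score"],2)) for d in find_in("wrist",n)[:3]])
print(camera_params("wrist"))
E
```

```text
2.2 [1.02, -0.37, -0.0, 2.37, -0.0, 1.25, -0.06] [  95. -238.  204.] [-0.1  0.2 -0.6]
3.5 [0.0, -0.37, 0.0, 2.37, 0.0, 1.25, -0.06] [251. -45. 203.] [ 0.4  1.2 -0. ]
[ 0.11  0.03 -0.24  1.77  0.01  1.34 -1.71]
[2.22144147 2.22144147 0.        ]
4.7 [-0.07, 0.02, -0.06, 1.78, 0.0, 1.34, -0.13] [499.  19. 329.] [-0.3  0.5 -0. ]
pigment_jar [([281.0, 199.0, 38.0, 51.0], 0.57), ([295.0, 331.0, 37.0, 37.0], 0.34)]
bowl_grey [([389.0, 108.0, 74.0, 76.0], 0.61)]
carved_disc_3 [([380.0, 226.0, 26.0, 19.0], 0.96), ([276.0, 57.0, 23.0, 29.0], 0.6)]
{'fx': 291.46682944572393, 'fy': 291.46682944572393, 'cx': 281.6712330979181, 'cy': 205.96074608695753, 'T_tool_cam': array([[-1.58356526e-03, -9.44709310e-01, -3.27905187e-01,
         8.41219563e+01],
       [ 9.99998623e-01, -1.65855896e-03, -5.09506581e-05,
        -5.38382755e-01],
       [-4.95716526e-04, -3.27904817e-01,  9.44710636e-01,
        -6.98949173e+01],
       [ 0.00000000e+00,  0.00000000e+00,  0.00000000e+00,
         1.00000000e+00]])}
```

View pics/w1.png

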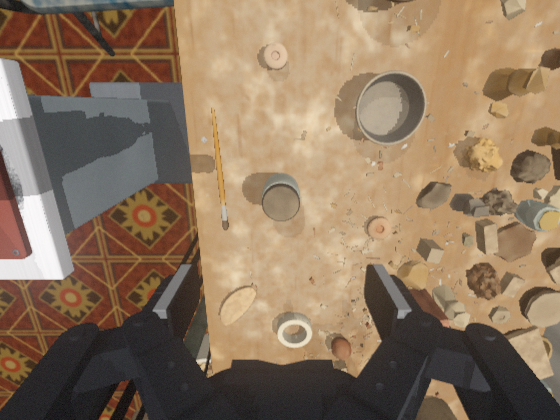

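The wrist view, with image up being +y, shows the jar lid at about (281,203), the grey bowl's mouth at (390,107), the thick disc at (276,56) and the terracotta disc at (380,228). I'll triangulate these against the top camera.

```bash
python3 - <<'E'
from h import *
d=np.load("wr1.npz");p=camera_params("wrist");T=p["T_tool_cam"];Rt=Ro.from_rotvec(d['r']).as_matrix()
C=d['p']+Rt@T[:3,3]
for n,u,v,tu,tv,z in [("jar",281,203,255.8,185.3,63),("grey",390,107,218.6,141.7,38),("d3",276,55,197.2,189.2,18),("d0",379,227,277.2,141,10)]:
    dd=Rt@T[:3,:3]@np.array([(u-p["cx"])/p["fx"],(v-p["cy"])/p["fy"],1]);dd/=np.linalg.norm(dd)
    a=ray("top",tu,tv,0);e=ray("top",tu,tv,100)-a;e/=np.linalg.norm(e)
    M1=np.eye(3)-np.outer(dd,dd);M2=np.eye(3)-np.outer(e,e)
    X=np.linalg.solve(M1+M2,M1@C+M2@a)
    print(n,"tri",np.round(X),"wrist@z",np.round((C+dd*(z-C[2])/dd[2])[:2]),"top@z",np.round(ray("top",tu,tv,z)[:2]))
E
```

```text
jar tri [498. -13.  54.] wrist@z [497. -10.] top@z [497. -14.]
grey tri [634. 100.  12.] wrist@z [626. 100.] top@z [626.  96.]
d3 tri [492. 157.  14.] wrist@z [492. 158.] top@z [492. 154.]
d0 tri [642. -69.  -0.] wrist@z [639. -65.] top@z [639. -69.]
```

```bash
python3 - <<'E'
from h import *
w=np.load("w.npy");dn=get_obs
for n,x,y,z in[("jar",497,-12,63),("grey",626,98,38),("d3",492,156,18)]:
    reach([x,y,300],w)
    move_straight([x,y,z+92],rate=120); 
    o=get_obs();dwell(2.2);print(n,round(o['time'],1),np.round(o['tcp_pos'],1),np.round(get_obs()['contact_force'],1))
    move_straight([x,y,300],rate=150)
move_straight([495,90,330],rate=150);dwell(.5)
o=get_obs();print(o['time'],o['tcp_pos'],o['contact_force'])
cv2.imwrite("pics/end.png",snapshot("wrist")[:,:,::-1])
E
```

```text
jar 6.5 [497.5 -12.  155.7] [-0.8  0.1  0.7]
grey 12.1 [626.4  98.1 130.8] [0.6 0.  0. ]
d3 18.0 [492.4 156.1 110.6] [-0.9  0.   0.3]
22.7083 [494.98477911  90.16168441 329.91418217] [-0.82310798 -0.2578205  -0.11199065]
```

View pics/end.png

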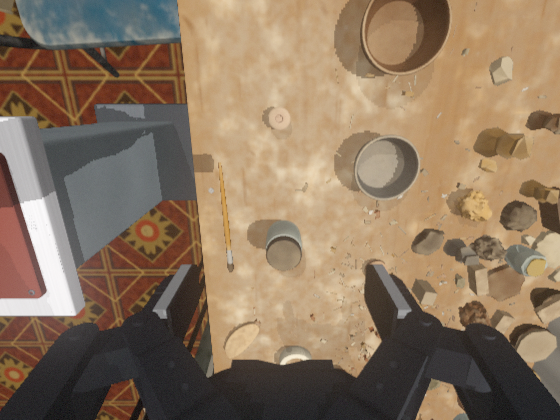

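The view shows the jar (284,245), grey bowl (387,167) and thick disc (280,118) still standing where they were, with no contact force. The grasp point is about 276 mm up.

```bash
python3 -c "
from rig import *
print(close_job())"
```

```text
the job is handed in; nothing more can be done
None
```

I pointed at the jar, the grey bowl and the small thick disc in that order, 2.2 s each, saw no sign of contact or movement, raised the hand to about 27 cm and handed the job in; no verdict was shown.

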